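# Find the proud screw plug on a toy-shelf tier and press it flush

### The job

One of the six wooden screw plugs in the board of the ash tier on the bench stands a few millimetres proud, so toys set over it rock. Take the beech tamper out of its rack, touch its tip lightly on one plug after another to find the high one, and press that one in until it is flush with the board, without sinking it or any of the sound plugs below the face, leaning hard on the board or shifting the toys and other things. Then hang the tamper back in its rack.

Things in the scene. Friction and masses are not known exactly. Their poses are not given: they have to be found in the camera images.
- tier: top tier of the ash shelf, off the stack and fixed on the bench: a level board 200 mm (x, depth) by 320 mm (y, width), 22 mm thick, on two end panels, its face 110 mm above the bench. Origin under its middle at bench height, z up. Six holes 20 mm wide at x = -70, 0, 70 and y = -130, 130 mm, each closed by a plug 19 mm across. Do not press the board with over 25 N or with the gripper itself.
- tamper: turned beech tamper (the probe), about 65 g, upright in the rack: a collar 36 mm across, 10 mm high; above it a plain round handle 24 mm across, 60 mm high; below it a dowel shank 12 mm across with a flat end, driven into the handle so that 62 to 76 mm of it shows below the collar (differs each time; it does not slip in use). Origin at the middle of the collar's underside, z up along the axis.
- rack_hole (a point): middle of the 18 mm through-hole in the top plate of the small wooden tool rack (plate 90 mm square, 12 mm thick, fixed to the bench), at the plate's upper face, 90 mm above the bench. The tamper hangs in it with the underside of its collar resting on the plate, at this point.
- sorter: blue plastic shape sorter with a white lid, 84 mm square, 55 mm high, standing loose on the tier between the two rows of plugs; origin under its middle
- rattle: bamboo ring rattle with three beads, 72 mm across, 14 mm high, lying loose on the tier between the rows; origin under its middle
- sander: cork sanding block 100 by 60 by 30 mm on the bench left of the tier; origin under its middle. (Also on the bench: a mallet, a tin and a tray beyond the tier, and at the right the two other tiers, stacked, with a toy teapot, a fire engine and a snow globe, up to 0.32 m high, beyond y = -0.5 m.)
- hole0 (a point): middle of a plug's hole (robot side, right end of the tier) at the level of the board's face, whatever the height of the plug. A tip within 3 mm of this point stands wholly on the plug. Five plugs are flush with the face; one, any of the six, is 3.5 to 5.5 mm proud.
- hole1 (a point): middle of a plug's hole (middle, right end of the tier) at the level of the board's face, whatever the height of the plug. All plugs are held by friction alone: they stay put under a touch of up to 10 N, slide in from about 17 N and stay where they are left.
- hole2 (a point): middle of a plug's hole (far side, right end of the tier) at the level of the board's face, whatever the height of the plug. Plugs can be driven up to 4 mm below the face, where a screw head stops them, and cannot be drawn out again.
- hole3 (a point): middle of a plug's hole (robot side, left end of the tier) at the level of the board's face, whatever the height of the plug. A tip within 3 mm of this point stands wholly on the plug. Five plugs are flush with the face; one, any of the six, is 3.5 to 5.5 mm proud.
- hole4 (a point): middle of a plug's hole (middle, left end of the tier) at the level of the board's face, whatever the height of the plug. All plugs are held by friction alone: they stay put under a touch of up to 10 N, slide in from about 17 N and stay where they are left.
- hole5 (a point): middle of a plug's hole (far side, left end of the tier) at the level of the board's face, whatever the height of the plug. Plugs can be driven up to 4 mm below the face, where a screw head stops them, and cannot be drawn out again.

How it is judged:
By the outcome, as a careful person would: the job done as asked, in the order asked, and still so for the second after the job is handed in, with the robot touching nothing.
It also fails if it takes over 72 s, if anything falls off the work surface, if the arm or the gripper's body presses on something with over 40 N, if the wrist force passes 120 N, or if a joint passes its speed limit or range.

### The arm

A 7-joint arm with a two-finger parallel gripper is mounted at the origin on the work surface. World frame = base frame: x ahead of the robot, y to its left, z up, the work surface at z = 0. Lengths are in m, angles in rad, forces in N, time in s.
With the tool pointing down it reaches from about 0.4 to 0.875 m from the base axis. Payload 19.3 kg.
Tool frame: the origin (TCP) lies at the very end of the fingers, on their centre line; the grasp point (between the pads) lies 19 mm behind it; x points along the fingers, y is the direction in which the jaws open and shut, and the axes are right-handed (so a half turn about x gives the same grasp; the last joint's range is limited). The gripper opens to 85 mm and grips with 20 to 120 N. Pads are 22 mm wide; open, the fingers measure 114 mm over their backs; the gripper's body (76 mm by 85 mm) begins 54 mm behind the grasp point. The pads swing forward as they close: fully open they stand 13 mm farther back than shut.
Start: joints at [-1.257, 0.521, -0.036, 1.599, 0.021, 1.021, -0.113], TCP at [0.234, 0.58, 0.231] pointing down, gripper open.
Joint ranges: [-2.91, 2.91], [-0.3, 2.13], [-1.5, 1.42], [0.17, 2.43], [-1.26, 4.41], [0.16, 1.93], [-2.52, 2.52]. Speed limits (rad/s): [1.89, 1.89, 2.39, 2.39, 3.01, 3.01, 3.01].

### API

Orientations are given as [roll, pitch, yaw] about the fixed x, y, z axes, in that order (R = Rz(yaw) Ry(pitch) Rx(roll)).
In Python, from workcell import bot, grab_frame, job_done gives the robot as it stands.
- The arm moves only by the shell command python3 -m pendant 'ROWS' [OPENING] [FORCE]. ROWS is JSON, a list of rows, each a list of 4 numbers: the shift along the tool's x, y, z in mm, then the turn about the tool's x in degrees. A call has 1 to 12 rows; each row shifts and turns the commanded pose from where the row before left it, along the tool's axes as they then stand; what a row does not reach is not made up. A row lasts 1/8 s, in which the tool goes at most 62.5 mm and 10.7 degrees, less where a joint would pass 70% of its speed; a pose out of reach is approached as far as the arm can. A call is refused whole if a number of a shift passes 62.5 or a number of a turn 10.7, either way. A call with a gripper value outside its range is refused whole. OPENING is the opening, from -1 (shut) to 1 (fully open), set as the call begins (- or left out, the last holds). The fingers move at their own pace and stop on an object; FORCE is the grip in N (left out, the last holds). Time passes only in rows, so rows that do not move let the fingers close. It gives the time, the measured TCP pose, the force and the opening at its end, in the units of the state.
- bot.observe(): the state, without advancing time (a new reading comes with each control period).
- grab_frame(name): name is "scene" or "side" or "wrist"; returns a dict with "img" (480x640x3 uint8, red, green, blue), "fovy" (degrees; the focal length in pixels is half the picture's height over the tangent of half this angle, whatever the lens; pixels are square), "cx", "cy" (the principal point, pixels), "R" (3x3) and "t" (3): a world point X has camera coordinates R X + t. Camera axes: x right, y down, z forward; pixel columns grow to the right and rows downward; lengths in m; the calibration is good to about 2 mm. A picture is of the moment at which its call begins. There is no depth.
- job_done(): hands the job in, once; it reports no verdict.
The state is a dict: "clock": time; "qpos": joint angles; "qd": joint speeds; "joint_efforts": joint torques, N m; "position": TCP position; "tool_rot": TCP orientation; "force": force on the tool from outside, world axes, zero at the start; "moment": the same for the moment, N m; "grip_width": finger opening in m.
Only numpy, scipy, OpenCV 4.12 (cv2) and the standard library are available. Lean on these libraries where they do the work, as an engineer would, in place of code of your own. Each camera call takes 0.05 s, during which the arm holds its last target.

## Working session

There is one attempt and no reset: what is moved stays moved. The work goes in short steps, Python scripts to look and compute and a shell command to move; the robot and the scene stay as the last step left them, time stands still between calls to the robot, and variables do not carry over. Pictures are saved under pics/ and viewed, and the job is handed in when it is done.

```bash
ls; mkdir -p pics; python3 - <<'E'
from workcell import bot, grab_frame
import cv2
s=bot.observe()
for k,v in s.items(): print(k,v)
for n in ["scene","side","wrist"]:
    f=grab_frame(n); cv2.imwrite(f"pics/{n}0.png",f["img"][:,:,::-1]); print(n,f["fovy"],f["cx"],f["cy"],f["R"],f["t"])
E
```

```text
pics
clock 0.0
qpos [-1.25716828  0.52201104 -0.03631942  1.59996818  0.0212149   1.02109259
 -0.11276913]
qd [ 0.00081426  0.00036997  0.00154963 -0.00262312 -0.00038255  0.00020326
  0.00030648]
joint_efforts [-5.46185274e-04 -9.27059555e+01  1.97988778e+00 -3.69957840e+01
  1.80167193e-02  7.81165611e-03  2.43990650e-05]
position [0.23396794 0.57921452 0.23074194]
tool_rot [-1.48523619  1.56970255 -1.86904318]
force [ 0.40971099  0.36160742 -0.24402777]
moment [ 0.01135357 -0.00087821  0.00302528]
grip_width 0.08529733634075483
scene 50.675471809501346 319.9371051267856 231.4268196420348 [[-8.37662877e-01  5.46187506e-01  3.35334602e-04]
 [ 4.44332604e-01  6.81809441e-01 -5.81123414e-01]
 [-3.17630983e-01 -4.86636511e-01 -8.13815375e-01]] [ 0.42278835 -0.22972685  1.49110735]
side 50.068767489439324 310.5418425727954 248.06538912021367 [[ 0.98673581 -0.16067994  0.02311688]
 [-0.06365103 -0.51395433 -0.8554528 ]
 [ 0.14933513  0.8426345  -0.51736459]] [-0.5596056   0.16108133  0.83402464]
wrist 69.31719599406578 321.03117829942295 230.7962184941897 [[ 3.74708548e-01  9.27142626e-01 -2.33499714e-04]
 [ 8.95868246e-01 -3.62003994e-01  2.57629956e-01]
 [ 2.38775186e-01 -9.67453318e-02 -9.66243629e-01]] [-0.62553009 -0.03329615  0.37741495]
```

View pics/scene0.png

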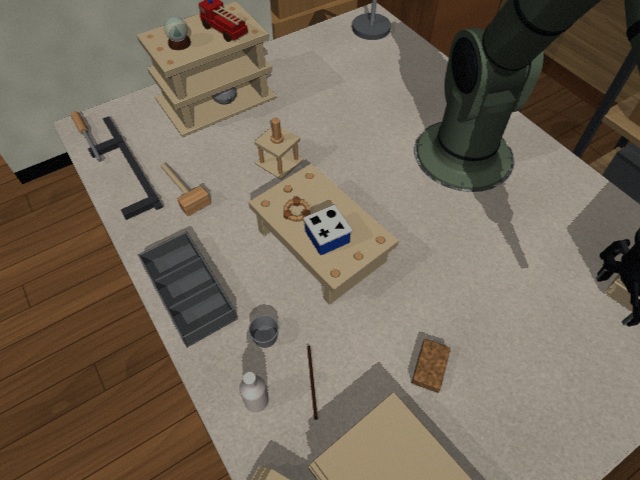

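View pics/side0.png

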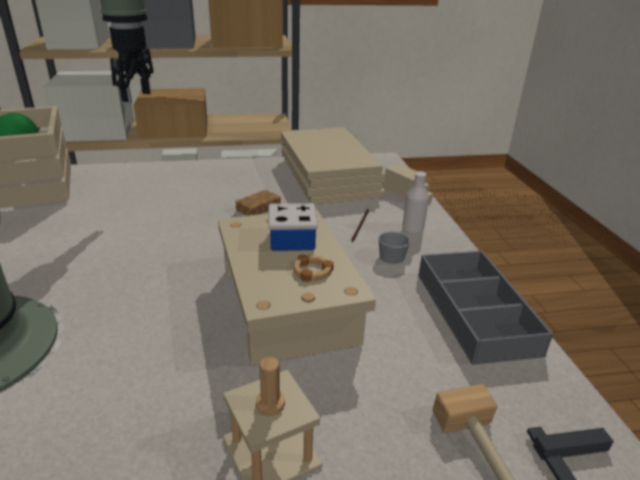

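View pics/wrist0.png

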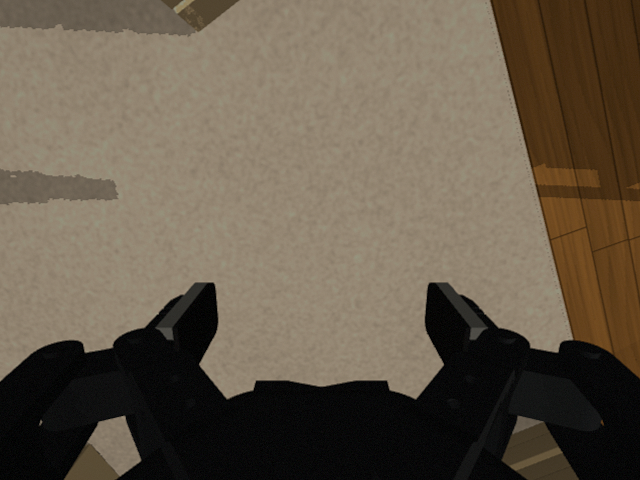

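```bash
cat > h.py <<'E'
import numpy as np, cv2
from workcell import bot, grab_frame
def cam(f):
    fl=240/np.tan(np.radians(f["fovy"])/2)
    return fl,np.array(f["R"]),np.array(f["t"]),f["cx"],f["cy"]
def onplane(f,u,v,z):
    fl,R,t,cx,cy=cam(f)
    d=R.T@np.array([(u-cx)/fl,(v-cy)/fl,1]); C=-R.T@t
    return C+d*(z-C[2])/d[2]
def proj(f,X):
    fl,R,t,cx,cy=cam(f); p=R@np.array(X)+t
    return np.array([cx+fl*p[0]/p[2],cy+fl*p[1]/p[2]])
def tri(obs):
    A=np.zeros((3,3));b=np.zeros(3)
    for f,u,v in obs:
        fl,R,t,cx,cy=cam(f); d=R.T@np.array([(u-cx)/fl,(v-cy)/fl,1]); d/=np.linalg.norm(d); C=-R.T@t
        P=np.eye(3)-np.outer(d,d);A+=P;b+=P@C
    return np.linalg.solve(A,b)
E
python3 - <<'E'
import cv2
a=cv2.imread('pics/scene0.png')[110:310,230:430]; cv2.imwrite('pics/sc0z.png',cv2.resize(a,(600,600),interpolation=cv2.INTER_CUBIC))
a=cv2.imread('pics/side0.png')[180:480,200:400]; cv2.imwrite('pics/si0z.png',cv2.resize(a,(400,600),interpolation=cv2.INTER_CUBIC))
for n in ('scene0','side0'):
    h=cv2.cvtColor(cv2.imread(f'pics/{n}.png'),cv2.COLOR_BGR2HSV)
    pts=[(310,176),(288,189),(381,240),(300,180),(277,128)] if n=='scene0' else [(264,305),(308,297),(351,291),(235,226),(280,310),(270,375)]
    for p in pts: print(n,p,h[p[1],p[0]])
E
```

```text
scene0 (310, 176) [ 14 128 157]
scene0 (288, 189) [ 14 130 155]
scene0 (381, 240) [ 15 132 158]
scene0 (300, 180) [ 19  75 164]
scene0 (277, 128) [ 15 130 110]
side0 (264, 305) [ 16 107 155]
side0 (308, 297) [ 16 109 155]
side0 (351, 291) [ 16 109 157]
side0 (235, 226) [ 17 101 149]
side0 (280, 310) [ 21  57 161]
side0 (270, 375) [ 15 113 113]
```

View pics/sc0z.png

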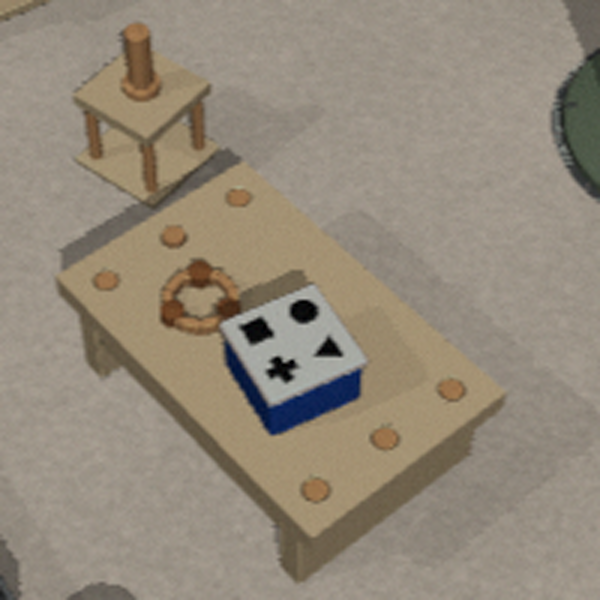

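View pics/si0z.png

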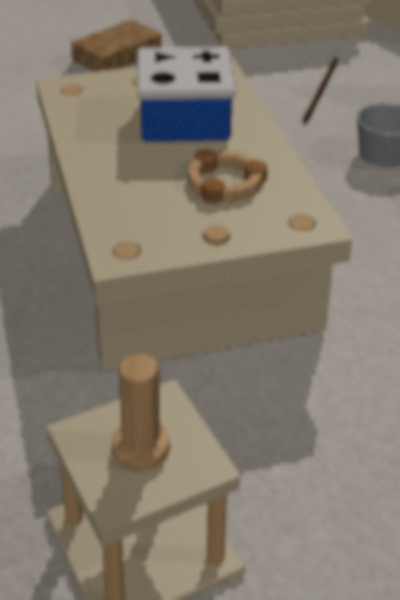

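```bash
cat > m1.py <<'E'
from h import *
fs=grab_frame("scene"); fd=grab_frame("side")
def plugs(f,lo,hi,win):
    h=cv2.cvtColor(f["img"],cv2.COLOR_RGB2HSV); m=cv2.inRange(h,lo,hi)
    n,l,st,c=cv2.connectedComponentsWithStats(m)
    return [(c[i],st[i]) for i in range(1,n) if 8<st[i][4]<600 and win[0]<c[i][0]<win[1] and win[2]<c[i][1]<win[3]]
P=plugs(fs,(8,98,90),(17,180,220),(240,410,160,300))
for c,s in P: print('scene',c.round(1),s,onplane(fs,*c,.110).round(4))
Q=plugs(fd,(8,82,90),(19,180,220),(215,370,200,330))
for c,s in Q: print('side',c.round(1),s,onplane(fd,*c,.110).round(4))
E
python3 m1.py
```

```text
scene [279.6 165.8] [277 158   6  17  64] [ 0.5248 -0.1608  0.11  ]
scene [309.2 175.4] [306 173   8   6  38] [ 0.4785 -0.0907  0.11  ]
scene [287.4 188.2] [284 185   8   8  48] [ 0.547  -0.0843  0.11  ]
scene [294.7 209. ] [283 197  26  25 282] [ 0.5661 -0.0181  0.11  ]
scene [264.9 203.1] [261 200   8   7  36] [ 0.6176 -0.0735  0.11  ]
scene [380.1 239.5] [376 237   9   7  48] [0.4468 0.1671 0.11  ]
scene [357.8 255.8] [354 253   9   7  50] [0.5165 0.1754 0.11  ]
scene [334.9 273.1] [331 270   9   7  52] [0.5856 0.1847 0.11  ]
side [254.7 213.7] [249 213  12   2  13] [0.4852 0.2031 0.11  ]
side [235.1 224.6] [231 223   9   5  36] [0.4451 0.1623 0.11  ]
side [350.6 291.1] [345 288  12   7  70] [ 0.6156 -0.0769  0.11  ]
side [307.6 297.1] [302 293  12   9  91] [ 0.5464 -0.0837  0.11  ]
side [263. 305.] [257 301  13   9  82] [ 0.4771 -0.0946  0.11  ]
```

```bash
cat >> m1.py <<'E'
def fit(src,dst):
    a=np.array(src);b=np.array(dst)[:,:2];ca,cb=a.mean(0),b.mean(0)
    H=(a-ca).T@(b-cb);th=np.arctan2(H[0,1]-H[1,0],H[0,0]+H[1,1])
    R=np.array([[np.cos(th),-np.sin(th)],[np.sin(th),np.cos(th)]]);T=cb-R@ca
    return th,T,b-(a@R.T+T),R
L=np.array([[-.07,-.13],[0,-.13],[.07,-.13],[-.07,.13],[0,.13],[.07,.13]])
def near(f,lst,z=.11):
    g=[];d=[]
    rough=[[.4785,-.0907],[.547,-.084],[.617,-.0735],[.4468,.1671],[.5165,.1754],[.5856,.1847]]
    for i,r in enumerate(rough):
        for c,s in lst:
            X=onplane(f,*c,z)
            if np.hypot(*(X[:2]-r))<.008: g.append(i);d.append(X)
    return g,d
for n,f,l in (('scene',fs,P),('side',fd,Q)):
    g,d=near(f,l); th,T,res,R=fit(L[g],d); print(n,'yaw',np.degrees(th).round(2),T.round(4),g,(res*1000).round(1).tolist())
    print((L@R.T+T).round(4).tolist())
for n,p in (('top',[(275.7,121.3),(269.5,363.3)]),):
    print(n,tri([(fs,*p[0]),(fd,*p[1])]).round(4))
    print(onplane(fs,*p[0],.16).round(4),onplane(fd,*p[1],.16).round(4))
print('plate',onplane(fs,230+147/3,110+137/3,.09),onplane(fs,230+74/3,110+97/3,.09),onplane(fs,300,110+88/3,.09))
c=[onplane(fd,200+a/2,180+b/2,.09) for a,b in ((49,430),(176,383),(239,477),(104,530))]
print(np.array(c).round(4),np.mean(c,0))
E
python3 m1.py | grep -v '^s.*\[ *[0-9.]* [0-9. ]*\] \['
python3 - <<'E'
import cv2
a=cv2.imread('pics/scene0.png')[105:185,245:325]; cv2.imwrite('pics/sc0r.png',cv2.resize(a,(600,600),interpolation=cv2.INTER_CUBIC))
a=cv2.imread('pics/side0.png')[350:450,220:320]; cv2.imwrite('pics/si0r.png',cv2.resize(a,(600,600),interpolation=cv2.INTER_CUBIC))
E
```

```text
[[0.4784, -0.091], [0.5479, -0.0825], [0.6174, -0.0739], [0.4467, 0.1671], [0.5162, 0.1756], [0.5857, 0.1841]]
[[0.4771, -0.0944], [0.5466, -0.0856], [0.616, -0.0768], [0.4445, 0.1636], [0.5139, 0.1724], [0.5833, 0.1812]]
top [ 0.4716 -0.2659  0.1557]
[ 0.4736 -0.2616  0.16  ] [ 0.4713 -0.2704  0.16  ]
plate [ 0.49906011 -0.21008176  0.09      ] [ 0.52949073 -0.28997793  0.09      ] [ 0.41914468 -0.231955    0.09      ]
[[ 0.416  -0.2455  0.09  ]
 [ 0.4996 -0.2161  0.09  ]
 [ 0.5273 -0.2984  0.09  ]
 [ 0.4452 -0.3244  0.09  ]] [ 0.47200927 -0.27109366  0.09      ]
```

View pics/sc0r.png

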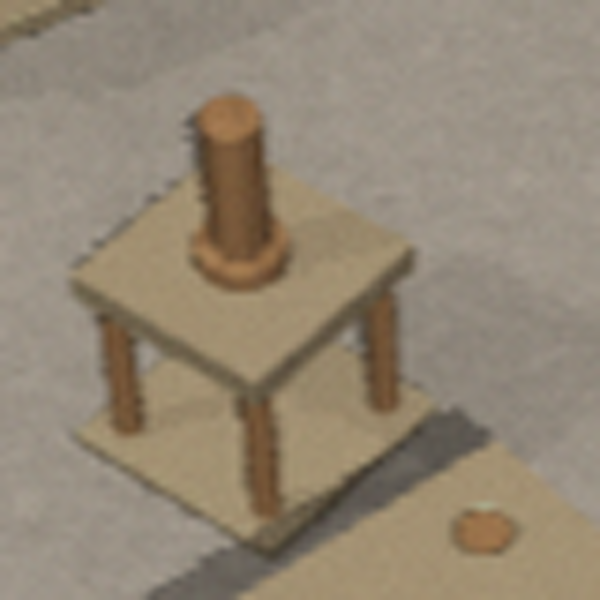

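View pics/si0r.png

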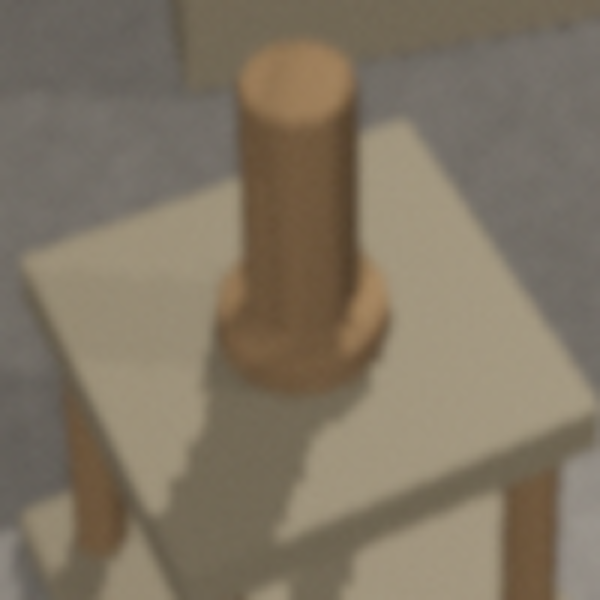

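```bash
cat >> h.py <<'E'
from scipy.spatial.transform import Rotation as Ro
def pose():
    s=bot.observe(); R=Ro.from_euler('xyz',s["tool_rot"]).as_matrix(); return s,R,np.array(s["position"])
def delta(target,yaw=None):
    """mm shift in tool axes to target; yaw: wanted direction (deg) of tool y axis, mod 180 -> turn deg"""
    s,R,p=pose(); d=R.T@(np.array(target)-p)*1000
    a=np.degrees(np.arctan2(R[1,1],R[0,1]))
    print('clock',s["clock"],'p',p.round(4),'yazi',a.round(2),'F',np.array(s["force"]).round(2),'grip',round(s["grip_width"],4))
    print('q',np.array(s["qpos"]).round(2),'shift',d.round(1))
    print('tilt',(R.T@[0,0,-1]).round(4))
    if yaw is not None: print('turn (about tool x, right-hand)',((-(yaw-a)+90)%180-90).round(2))
E
python3 - <<'E'
from h import *
s,R,p=pose(); print(R.round(3)); delta([.5,.25,.26],0); delta([.472,-.266,.26],20)
E
```

```text
[[-0.     0.374  0.927]
 [-0.     0.927 -0.374]
 [-1.    -0.     0.   ]]
clock 0.35 p [0.234  0.5794 0.2311] yazi 68.01 F [-0.37 -0.48  0.04] grip 0.0853
q [-1.26  0.52 -0.04  1.6   0.02  1.02 -0.11] shift [ -28.8 -205.9  370. ]
tilt [ 1.e+00  3.e-04 -0.e+00]
turn (about tool x, right-hand) 68.01
clock 0.35 p [0.234  0.5794 0.2311] yazi 68.01 F [-0.37 -0.48  0.04] grip 0.0853
q [-1.26  0.52 -0.04  1.6   0.02  1.02 -0.11] shift [ -28.6 -694.8  537.2]
tilt [ 1.e+00  3.e-04 -0.e+00]
turn (about tool x, right-hand) 48.01
```

```bash
python3 -m pendant '[[-4,-26,46,0],[-4,-26,46,0],[-4,-26,46,0],[-4,-26,46,0],[-4,-26,46,0],[-4,-26,46,0],[-4,-26,46,0],[0,-24,46,0],[0,0,0,10],[0,0,0,10],[0,0,0,10],[0,0,0,10]]'; python3 - <<'E'
from h import *
delta([.472,-.266,.26],-29)
E
```

```text
clock: 1.85
position: [0.4981, 0.2506, 0.2593]
tool_rot: [1.095, 1.571, 0.007]
force: [1.0, 0.8, 0.2]
grip_width: 0.0853
clock 1.85 p [0.4981 0.2506 0.2593] yazi 27.67 F [1.02 0.77 0.18] grip 0.0853
q [-0.74  0.39  0.22  1.76 -0.1   1.    0.  ] shift [  -0.7 -263.1  445.4]
tilt [ 1.e+00 -1.e-04 -0.e+00]
turn (about tool x, right-hand) 56.67
```

```bash
python3 -m pendant '[[0,-29,50,0],[0,-29,50,0],[0,-29,50,0],[0,-29,50,0],[0,-29,50,0],[0,-29,50,0],[0,-29,50,0],[0,-29,50,0],[0,-29,44,0]]'; python3 -m pendant '[[0,0,0,10],[0,0,0,10],[0,0,0,10],[0,0,0,10],[0,0,0,10],[0,0,0,6],[0,0,0,0]]'; python3 - <<'E'
from h import *
delta([.472,-.266,.26],-29)
f=grab_frame("wrist"); cv2.imwrite('pics/w1.png',f["img"][:,:,::-1]); print(-np.array(f["R"]).T@f["t"],np.array(f["R"]).round(3))
f=grab_frame("side"); cv2.imwrite('pics/si1.png',f["img"][:,:,::-1])
E
```

```text
clock: 2.98
position: [0.4759, -0.2659, 0.2594]
tool_rot: [0.701, 1.57, -0.381]
force: [1.2, 0.8, -0.3]
grip_width: 0.0852
clock: 3.85
position: [0.4763, -0.2637, 0.2592]
tool_rot: [-0.598, 1.571, -2.656]
force: [-1.0, -0.4, -0.4]
grip_width: 0.0855
clock 3.85 p [ 0.4763 -0.2637  0.2592] yazi -27.94 F [-1.   -0.43 -0.39] grip 0.0855
q [-0.07  0.43  0.64  1.81 -0.3   1.01  0.2 ] shift [-0.8 -2.7  4. ]
tilt [ 1.e+00  1.e-04 -2.e-04]
turn (about tool x, right-hand) 1.06
[ 0.50735031 -0.20547916  0.40156272] [[ 0.883 -0.469 -0.001]
 [-0.453 -0.854  0.258]
 [-0.121 -0.227 -0.966]]
```

View pics/w1.png

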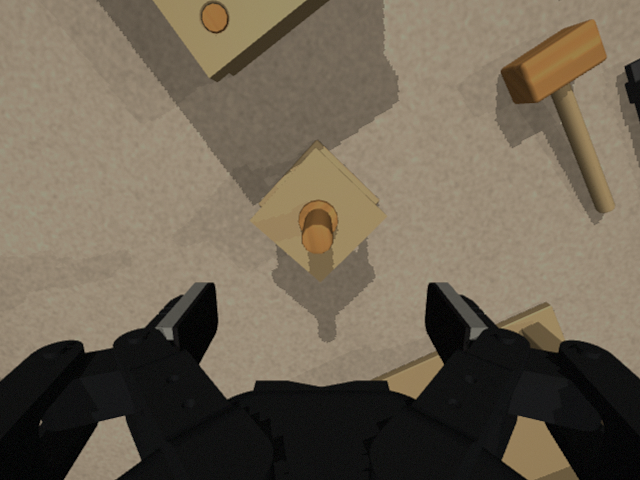

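View pics/si1.png

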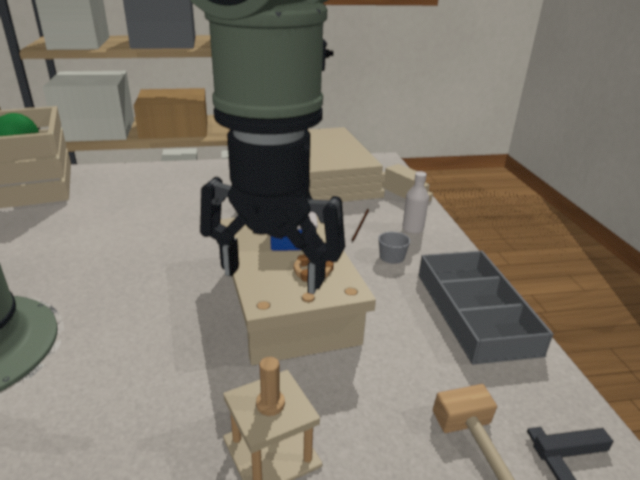

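```bash
python3 - <<'E'
from h import *
f=grab_frame("wrist");d=grab_frame("side");s=grab_frame("scene")
cv2.imwrite('pics/s1.png',s["img"][:,:,::-1])
p=bot.observe()["position"]
print('side',proj(d,p),'wrist',proj(f,p),'scene',proj(s,p))
a=f["img"][120:300,230:410,::-1]; cv2.imwrite('pics/w1z.png',cv2.resize(a,(720,720)[:2] if 0 else (600,600),interpolation=cv2.INTER_CUBIC))
print('w top',onplane(f,318,240,.16),'collar', onplane(f,318,218,.1))
E
```

```text
side [271.79325413 289.8195508 ] wrist [320.8937471  292.08023929] scene [271.50460463  90.80463156]
w top [ 0.47180481 -0.26744779  0.16      ] collar [ 0.4725971  -0.26479386  0.1       ]
```

View pics/w1z.png

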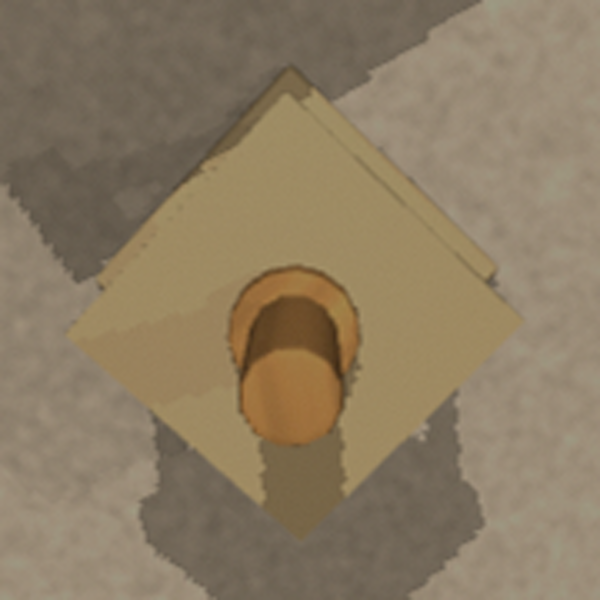

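View pics/s1.png

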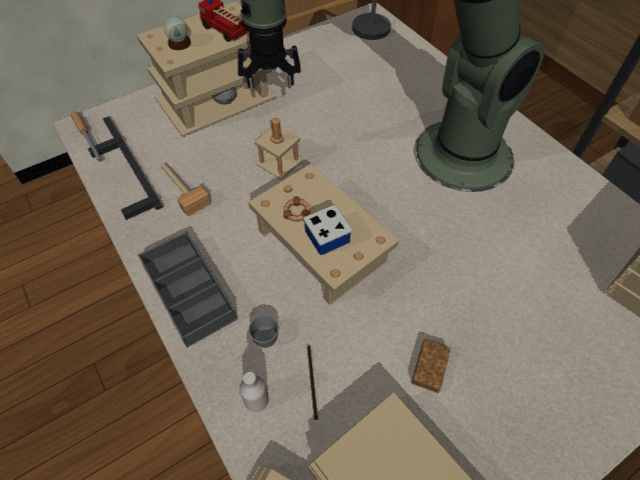

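```bash
python3 - <<'E'
from h import *
f=grab_frame("wrist")
def z(a,b,h): return onplane(f,230+(a+.5)*.3-.5,120+(b+.5)*.3-.5,h)
print('top',z(292,397,.16),'collar',z(294,331,.1))
c=np.array([z(a,b,.09) for a,b in((68,334),(523,320),(290,93),(301,541))]);print(c.round(4),c.mean(0), np.linalg.norm(c[0]-c[1]),np.linalg.norm(c[2]-c[3]))
# plugs in wrist frame
h=cv2.cvtColor(f["img"],cv2.COLOR_RGB2HSV);print(h[17,214],h[40,240])
delta([.472,-.266,.105],-29)
E
```

```text
top [ 0.47170087 -0.26650038  0.16      ] collar [ 0.47201684 -0.26563175  0.1       ]
[[ 0.4152 -0.2391  0.09  ]
 [ 0.5281 -0.2944  0.09  ]
 [ 0.5    -0.2107  0.09  ]
 [ 0.4433 -0.3237  0.09  ]] [ 0.47164227 -0.26698261  0.09      ] 0.1256436354401316 0.12646319209078927
[ 16 158 157] [ 22  92 155]
clock 4.15 p [ 0.4762 -0.264   0.2594] yazi -27.94 F [-0.68  0.39  0.87] grip 0.0855
q [-0.07  0.43  0.64  1.81 -0.3   1.01  0.2 ] shift [154.4  -2.7   3.8]
tilt [ 1.e+00 -1.e-04  1.e-04]
turn (about tool x, right-hand) 1.06
```

```bash
python3 -m pendant '[[20,-3,4,0],[30,0,0,0],[30,0,0,0],[30,0,0,0],[22,0,0,0],[12,0,0,0],[8,0,0,0],[0,0,0,0]]'; python3 - <<'E'
from h import *
delta([.4717,-.2665,.107],-29)
f=grab_frame("wrist"); cv2.imwrite('pics/w2.png',f["img"][:,:,::-1])
E
```

```text
clock: 5.15
position: [0.4717, -0.2661, 0.1074]
tool_rot: [-2.904, 1.571, 1.32]
force: [0.6, 0.5, 0.1]
grip_width: 0.0855
clock 5.15 p [ 0.4717 -0.2661  0.1074] yazi -27.99 F [0.56 0.45 0.08] grip 0.0855
q [ 0.05  0.63  0.5   1.94 -0.46  0.69  0.34] shift [0.4 0.2 0.4]
tilt [1. 0. 0.]
turn (about tool x, right-hand) 1.01
```

View pics/w2.png

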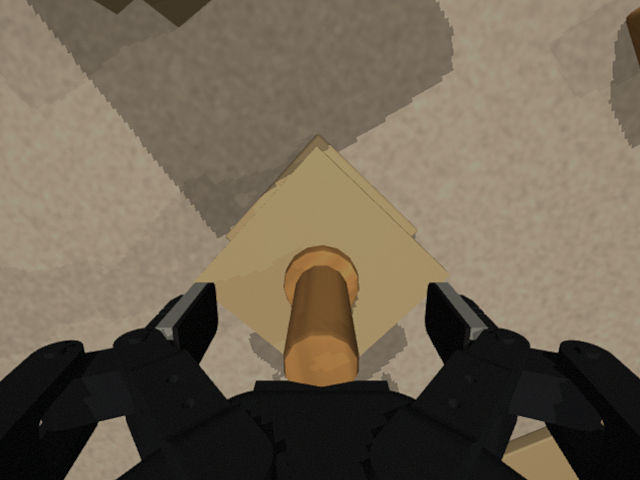

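```bash
python3 -m pendant '[[0,0,0,0],[0,0,0,0],[0,0,0,0],[0,0,0,0],[0,0,0,0],[0,0,0,0]]' -1 60; python3 - <<'E'
from h import *
delta([.4717,-.2665,.107],-29)
f=grab_frame("wrist"); cv2.imwrite('pics/w3.png',f["img"][:,:,::-1])
f=grab_frame("side"); cv2.imwrite('pics/si3.png',f["img"][:,:,::-1])
E
```

```text
clock: 5.95
position: [0.4717, -0.266, 0.1076]
tool_rot: [2.259, 1.57, 0.199]
force: [-0.8, 1.7, 6.3]
grip_width: 0.0227
clock 5.95 p [ 0.4717 -0.266   0.1076] yazi -27.99 F [-0.76  1.65  6.29] grip 0.0227
q [ 0.05  0.62  0.5   1.94 -0.46  0.69  0.34] shift [0.6 0.2 0.5]
tilt [ 1.e+00 -3.e-04  2.e-04]
turn (about tool x, right-hand) 1.01
```

View pics/w3.png

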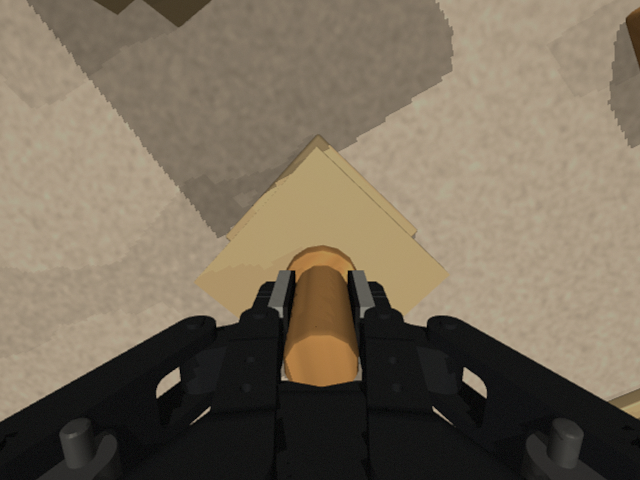

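View pics/si3.png

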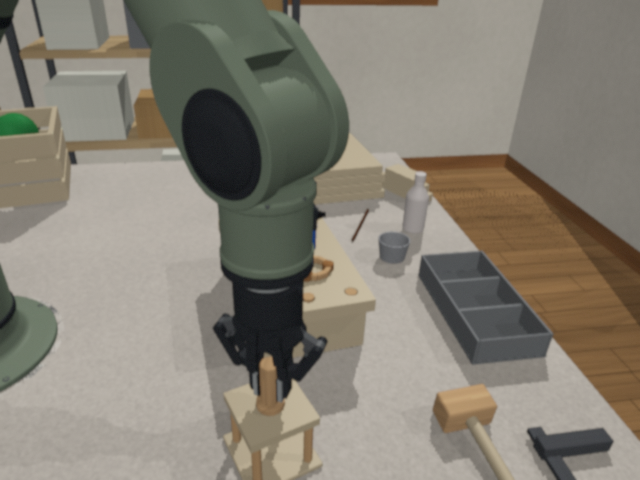

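```bash
python3 -m pendant '[[0,0,0,0],[0,0,0,0],[-5,0,0,0],[-15,0,0,0],[-25,0,0,0],[-30,0,0,0],[-25,0,0,0],[-15,0,0,0],[-5,0,0,0],[0,0,0,0]]' -1 90; python3 - <<'E'
from h import *
delta([.478,-.0925,.2275],-29)
f=grab_frame("wrist"); cv2.imwrite('pics/w4.png',f["img"][:,:,::-1])
f=grab_frame("side"); cv2.imwrite('pics/si4.png',cv2.resize(f["img"][150:400,180:400,::-1],(528,600),interpolation=cv2.INTER_CUBIC))
E
```

```text
clock: 7.3
position: [0.4716, -0.2659, 0.2271]
tool_rot: [-1.579, 1.571, 2.645]
force: [-0.4, 0.5, -0.4]
grip_width: 0.0223
clock 7.3 p [ 0.4716 -0.2659  0.2271] yazi -27.99 F [-0.43  0.54 -0.42] grip 0.0223
q [-0.05  0.46  0.63  1.85 -0.33  0.94  0.24] shift [  -0.4  -75.7 -156.1]
tilt [1.e+00 3.e-04 0.e+00]
turn (about tool x, right-hand) 1.01
```

View pics/w4.png

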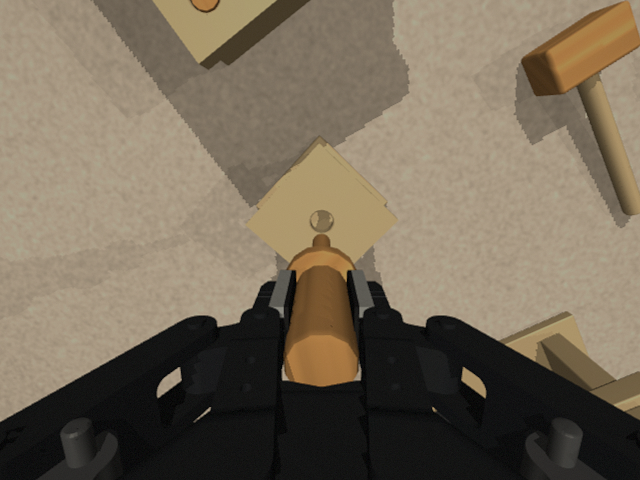

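View pics/si4.png

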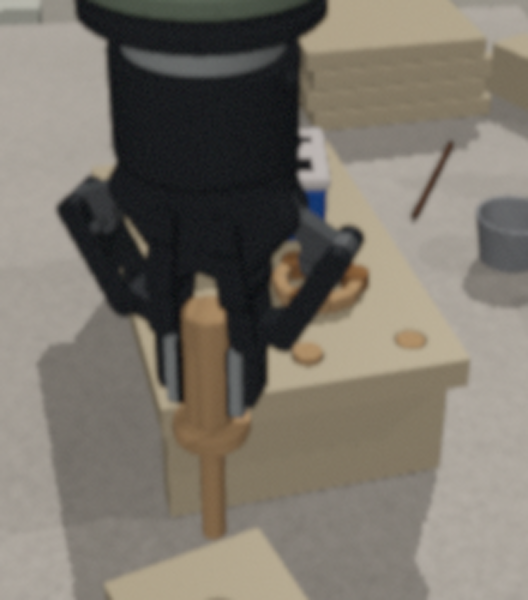

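```bash
python3 -m pendant '[[0,-8,-16,0],[0,-16,-32,0],[0,-20,-40,0],[0,-18,-38,0],[0,-10,-22,0],[0,-4,-8,0],[0,0,0,0]]'; cat > look.py <<'E'
from h import *
import sys
f=grab_frame("wrist"); n=sys.argv[1]
cv2.imwrite(f'pics/{n}.png',f["img"][:,:,::-1])
h=cv2.cvtColor(f["img"],cv2.COLOR_RGB2HSV); m=cv2.inRange(h,(8,115,80),(19,255,255))
N,l,st,c=cv2.connectedComponentsWithStats(m)
for i in range(1,N):
    if st[i][4]>150: print(c[i].round(1),st[i],onplane(f,*c[i],.11).round(4),'z.115',onplane(f,*c[i],.115).round(4))
E
python3 look.py w5; python3 - <<'E'
from h import *
delta([.478,-.0925,.2275],-29)
E
```

```text
clock: 8.28
position: [0.4776, -0.0928, 0.227]
tool_rot: [-0.605, 1.57, -2.664]
force: [-0.2, -0.2, -1.0]
grip_width: 0.0219
[379.6  57.6] [ 332    7  101  111 4710] [ 0.5688 -0.0063  0.11  ] z.115 [ 0.5677 -0.0068  0.115 ]
[480.2 114.7] [466 101  29  29 633] [ 0.6159 -0.0733  0.11  ] z.115 [ 0.6138 -0.0725  0.115 ]
[397.5 172. ] [384 159  28  27 584] [ 0.5472 -0.0823  0.11  ] z.115 [ 0.5465 -0.0814  0.115 ]
[615.3 219.6] [ 570  181   70   78 3004] [ 0.6793 -0.1935  0.11  ] z.115 [ 0.676  -0.1904  0.115 ]
[320.4 313.2] [ 285  211   73  176 8757] [ 0.4426 -0.1575  0.11  ] z.115 [ 0.4439 -0.1551  0.115 ]
clock 8.325 p [ 0.4776 -0.0934  0.2271] yazi -28.03 F [ 0.18 -0.22 -0.22] grip 0.0223
q [-0.42  0.37  0.64  1.98 -0.28  0.88 -0.13] shift [-0.4 -0.1 -0.9]
tilt [ 1.e+00  1.e-04 -5.e-04]
turn (about tool x, right-hand) 0.97
```

View pics/w5.png

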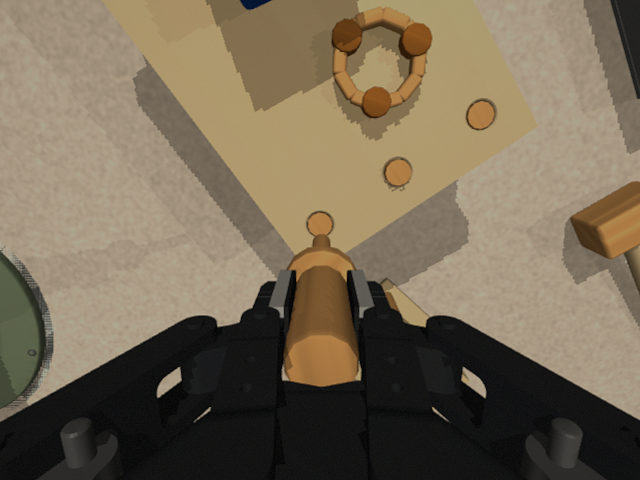

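```bash
python3 - <<'E'
from h import *
d=grab_frame("side");w=grab_frame("wrist")
for z in (.225,.2095,.2,.15,.145,.14,.135,.13): 
    p=proj(d,[.4717,-.2662,z]); print(z,p.round(1),((p-[180,150])*2.4).round(0))
print('hole0',onplane(w,319.5,223.5,.11))
cv2.imwrite('pics/w6z.png',cv2.resize(w["img"][190:270,280:360,::-1],(600,600),interpolation=cv2.INTER_CUBIC))
cv2.imwrite('pics/si6.png',cv2.resize(d["img"][150:350,180:400,::-1],(660,600),interpolation=cv2.INTER_CUBIC))
# hole in w4 (same camera relative to tool): pixel (321,221) height .09
E
```

```text
0.225 [268.4 316.8] [212. 400.]
0.2095 [268.7 327.7] [213. 427.]
0.2 [268.9 334.3] [213. 442.]
0.15 [269.7 367.1] [215. 521.]
0.145 [269.7 370.2] [215. 528.]
0.14 [269.8 373.3] [216. 536.]
0.135 [269.9 376.4] [216. 543.]
0.13 [270.  379.4] [216. 551.]
hole0 [ 0.47778552 -0.09081364  0.11      ]
```

View pics/w6z.png

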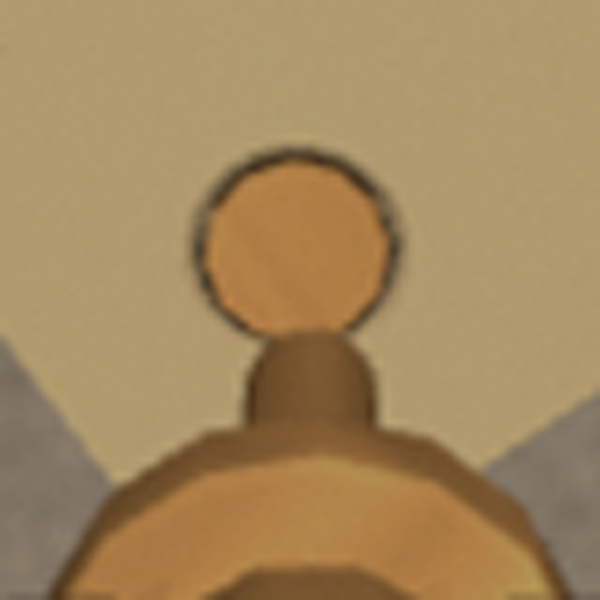

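View pics/si6.png

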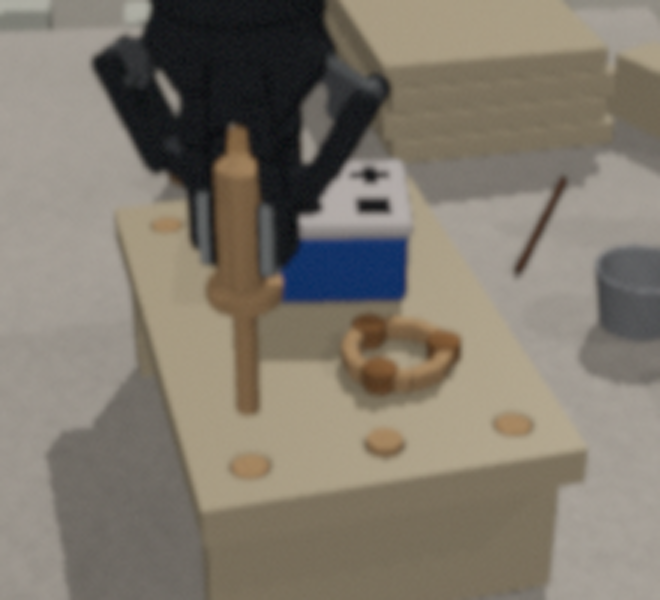

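```bash
python3 -m pendant '[[6,-1,-2.4,0],[8,0,0,0],[6,0,0,0],[2,0,0,0],[0,0,0,0]]'; python3 look.py w7; python3 - <<'E'
from h import *
delta([.4778,-.0908,.2275],-29)
a=cv2.imread('pics/w7.png')[190:270,280:360]
cv2.imwrite('pics/w7z.png',cv2.resize(a,(600,600),interpolation=cv2.INTER_CUBIC))
E
```

```text
clock: 9.05
position: [0.478, -0.0901, 0.2052]
tool_rot: [-0.676, 1.571, -2.736]
force: [0.7, 0.4, 0.2]
grip_width: 0.0223
[386.9  53.9] [ 335    0  110  120 5669] [ 0.569  -0.0063  0.11  ] z.115 [ 0.5678 -0.0068  0.115 ]
[496.1 116.4] [481 101  31  32 740] [ 0.616  -0.0732  0.11  ] z.115 [ 0.6137 -0.0723  0.115 ]
[405.6 178.7] [391 164  30  30 688] [ 0.5473 -0.0823  0.11  ] z.115 [ 0.5465 -0.0813  0.115 ]
[622.7 229.3] [ 586  194   54   75 1979] [ 0.668  -0.1869  0.11  ] z.115 [ 0.6647 -0.1836  0.115 ]
[320.5 314.7] [ 285  221   74  166 8695] [ 0.448  -0.1455  0.11  ] z.115 [ 0.4493 -0.1431  0.115 ]
clock 9.1 p [ 0.4781 -0.09    0.2054] yazi -28.0 F [0.42 0.17 0.17] grip 0.0224
q [-0.41  0.4   0.62  2.01 -0.31  0.83 -0.11] shift [-22.1   0.1   0.8]
tilt [ 1.e+00 -1.e-04  0.e+00]
turn (about tool x, right-hand) 1.0
```

View pics/w7z.png

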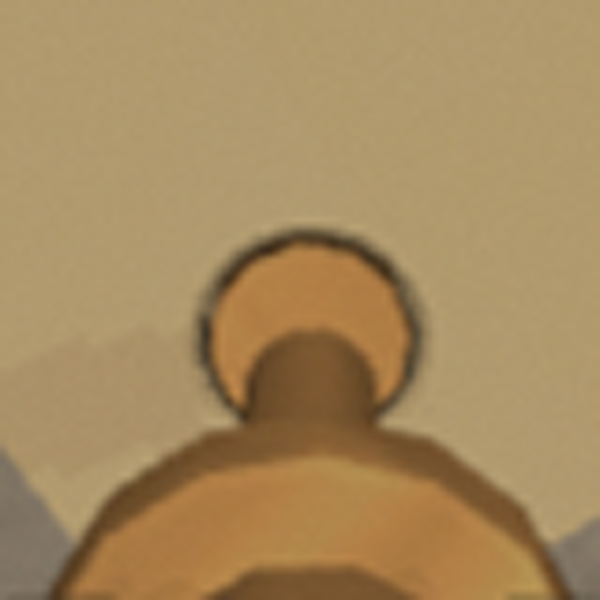

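```bash
python3 -m pendant '[[2,0,0.5,0],[1,0,0,0],[0,0,0,0]]';python3 -m pendant '[[1,0,0,0],[1,0,0,0],[0,0,0,0]]'
```

```text
clock: 9.48
position: [0.4778, -0.0904, 0.2023]
tool_rot: [-0.867, 1.571, -2.926]
force: [0.2, 0.2, -0.8]
grip_width: 0.0221
clock: 9.85
position: [0.4777, -0.0904, 0.2002]
tool_rot: [-1.005, 1.571, -3.065]
force: [0.9, -1.0, -0.4]
grip_width: 0.022
```

```bash
python3 -m pendant '[[1,0,0,0],[0,0,0,0]]';python3 -m pendant '[[1,0,0,0],[0,0,0,0]]'
```

```text
clock: 10.1
position: [0.4777, -0.0904, 0.1992]
tool_rot: [-1.15, 1.571, 3.074]
force: [-0.4, 0.2, -0.6]
grip_width: 0.0222
clock: 10.35
position: [0.4778, -0.0904, 0.1982]
tool_rot: [-0.641, 1.571, -2.701]
force: [-1.0, 0.2, -0.6]
grip_width: 0.0221
```

```bash
for i in 1; do python3 -m pendant '[[0.5,0,0,0],[0,0,0,0]]'|sed -n 2,4p; done; python3 -m pendant '[[0.5,0,0,0],[0,0,0,0]]'|grep -E 'pos|force'; python3 look.py w8 >/dev/null; python3 - <<'E'
import cv2
a=cv2.imread('pics/w8.png')[190:270,280:360]
cv2.imwrite('pics/w8z.png',cv2.resize(a,(600,600),interpolation=cv2.INTER_CUBIC))
E
```

```text
position: [0.4777, -0.0904, 0.1978]
tool_rot: [-0.94, 1.571, -2.999]
force: [-0.1, 0.7, -0.4]
position: [0.4778, -0.0904, 0.1973]
force: [0.7, -0.4, -0.4]
```

View pics/w8z.png

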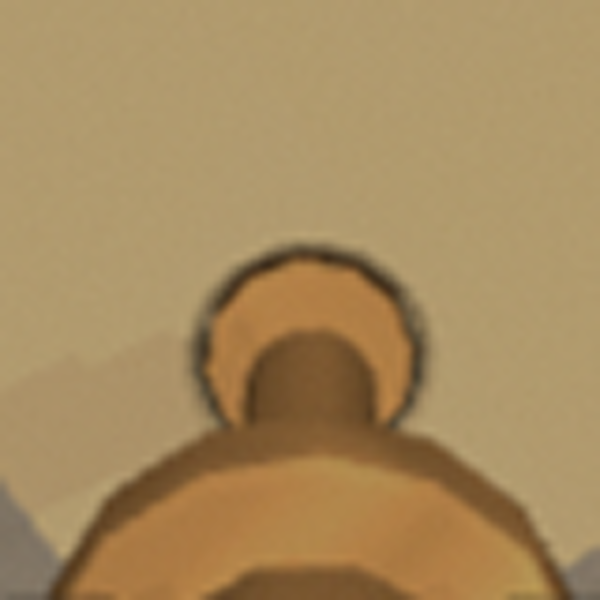

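```bash
python3 - <<'E'
from h import *
w=grab_frame("wrist");s,R,p=pose()
for z in (.115,.112,.11): print(z,proj(w,[p[0],p[1],z]),proj(w,np.array([p[0],p[1],z])-R[:,2]*.006), )
fl,Rc,t,cx,cy=cam(w); print((Rc.T@[0,(243-cy)/fl,1]))
E
```

```text
0.115 [321.01614436 239.56779959] [321.0135005  230.96864168]
0.112 [321.01925658 238.32870648] [321.01666571 229.82732415]
0.11 [321.02128943 237.51935387] [321.01873288 229.08193692]
[-0.13742311 -0.25700862 -0.95723422]
```

```bash
python3 -m pendant '[[0,0,-2,0],[0.5,0,0,0],[0,0,0,0]]'|grep -E 'pos|force'; python3 -m pendant '[[0.5,0,0,0],[0,0,0,0]]'|grep -E 'pos|force';python3 -m pendant '[[0.5,0,0,0],[0,0,0,0]]'|grep -E 'pos|force'
```

```text
position: [0.4787, -0.0886, 0.1968]
force: [-0.0, 0.3, -0.3]
position: [0.4787, -0.0887, 0.1963]
force: [0.5, 0.3, -0.4]
position: [0.4787, -0.0887, 0.1958]
force: [0.0, -0.7, 0.1]
```

```bash
python3 -m pendant '[[0.5,0,0,0],[0,0,0,0]]'|grep -E 'pos|force'; python3 -m pendant '[[0.5,0,0,0],[0,0,0,0]]'|grep -E 'pos|force'
```

```text
position: [0.4787, -0.0887, 0.1953]
force: [0.3, -0.9, -0.8]
position: [0.4787, -0.0887, 0.1948]
force: [0.1, 0.2, -0.5]
```

```bash
python3 -m pendant '[[0.5,0,0,0],[0,0,0,0]]'|grep -E 'pos|force'; python3 -m pendant '[[0.5,0,0,0],[0,0,0,0]]'|grep -E 'pos|force'
```

```text
position: [0.4787, -0.0887, 0.1943]
force: [-0.2, -0.5, -0.1]
position: [0.4787, -0.0886, 0.1938]
force: [0.4, 0.5, 0.3]
```

```bash
python3 -m pendant '[[0.5,0,0,0],[0,0,0,0]]'|grep -E 'pos|force'; python3 -m pendant '[[0.5,0,0,0],[0,0,0,0]]'|grep -E 'pos|force'
```

```text
position: [0.4787, -0.0886, 0.1933]
force: [0.6, 0.6, -0.4]
position: [0.4787, -0.0887, 0.1928]
force: [0.6, -0.4, -0.6]
```

```bash
python3 look.py w9 >/dev/null; python3 - <<'E'
from h import *
a=cv2.imread('pics/w9.png')[190:270,280:360]
d=grab_frame("side")
b=cv2.resize(d["img"][230:330,220:320,::-1],(400,400),interpolation=cv2.INTER_CUBIC)
cv2.imwrite('pics/w9z.png',np.hstack([cv2.resize(a,(400,400),interpolation=cv2.INTER_CUBIC),b]))
E
```

```text
(no output)
```

View pics/w9z.png

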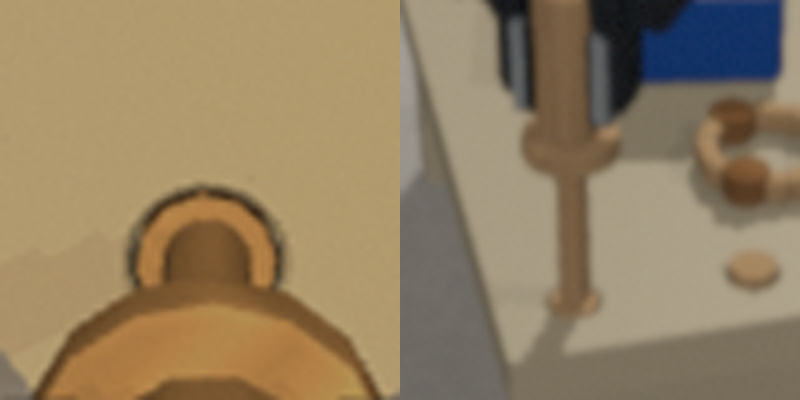

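```bash
python3 -m pendant '[[0.5,0,0,0],[0,0,0,0]]'|grep -E 'pos|force'; python3 -m pendant '[[0.5,0,0,0],[0,0,0,0]]'|grep -E 'pos|force'
```

```text
position: [0.4787, -0.0887, 0.1923]
force: [0.4, -0.2, -0.3]
position: [0.4787, -0.0886, 0.1917]
force: [0.3, 0.5, -0.6]
```

```bash
python3 -m pendant '[[0.5,0,0,0],[0,0,0,0]]'|grep -E 'pos|force'; python3 -m pendant '[[0.5,0,0,0],[0,0,0,0]]'|grep -E 'pos|force'
```

```text
position: [0.4787, -0.0886, 0.1913]
force: [-0.4, -0.1, -0.5]
position: [0.4787, -0.0887, 0.1908]
force: [-0.2, 0.9, -1.3]
```

```bash
python3 -m pendant '[[0.5,0,0,0],[0,0,0,0]]'|grep -E 'pos|force'; python3 -m pendant '[[0.5,0,0,0],[0,0,0,0]]'|grep -E 'pos|force'
```

```text
position: [0.4788, -0.0887, 0.1904]
force: [-0.6, 0.7, 3.0]
position: [0.479, -0.0887, 0.1903]
force: [-1.8, 1.7, 12.4]
```

```bash
python3 -m pendant '[[0.5,0,0,0],[0,0,0,0]]'|grep -E 'pos|force'; python3 look.py w10 >/dev/null; python3 - <<'E'
from h import *
a=cv2.imread('pics/w10.png')[190:270,280:360]
d=grab_frame("side")
b=cv2.resize(d["img"][230:330,220:320,::-1],(400,400),interpolation=cv2.INTER_CUBIC)
cv2.imwrite('pics/w10z.png',np.hstack([cv2.resize(a,(400,400),interpolation=cv2.INTER_CUBIC),b]))
E
```

```text
position: [0.4791, -0.0887, 0.1899]
force: [-2.4, 0.9, 15.3]
```

View pics/w10z.png

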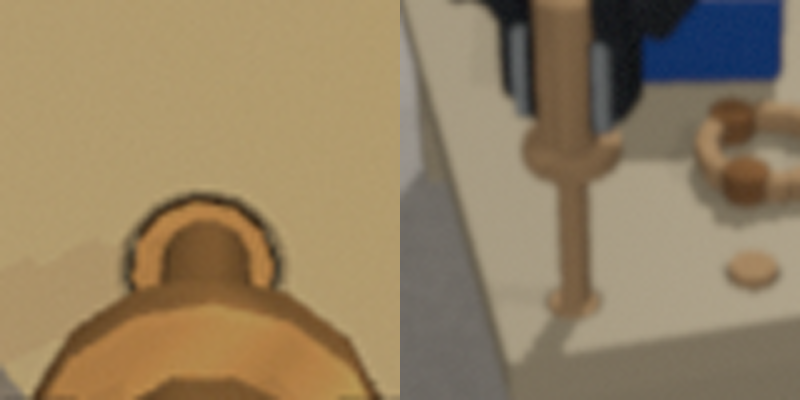

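```bash
python3 -m pendant '[[-1,0,0,0],[0,0,0,0]]'|grep -E 'pos|force'; python3 -m pendant '[[-0.5,0,0,0],[0,0,0,0]]'|grep -E 'pos|force'; python3 -m pendant '[[-0.5,0,0,0],[0,0,0,0]]'|grep -E 'pos|force'
```

```text
position: [0.4787, -0.0886, 0.1903]
force: [0.0, 0.3, -1.1]
position: [0.4787, -0.0887, 0.1907]
force: [0.3, -0.9, -1.3]
position: [0.4787, -0.0887, 0.1913]
force: [0.1, 0.6, 0.0]
```

```bash
python3 -m pendant '[[-6,0,0,0],[-5,0,0,0],[0,17,-12,0],[0,24,-17,0],[0,14,-9,0],[0,2.3,-2,0],[0,0,0,0]]' -1 120|grep -E 'pos|force|clock'; python3 - <<'E'
from h import *
delta([.5481,-.0803,.199])
E
```

```text
clock: 16.9
position: [0.5476, -0.0804, 0.2024]
force: [0.4, -0.4, -0.6]
clock 16.9 p [ 0.5476 -0.0804  0.2024] yazi -28.01 F [ 0.36 -0.38 -0.59] grip 0.0216
q [-0.38  0.51  0.59  1.84 -0.35  0.9  -0.12] shift [ 3.4  0.4 -0.3]
tilt [ 1.e+00  2.e-04 -2.e-04]
```

```bash
python3 -m pendant '[[2,0.4,0,0],[2,0,0,0],[0,0,0,0]]'|grep -E 'pos|force|clock'; cat > duo.py <<'E'
from h import *
import sys
w=grab_frame("wrist");d=grab_frame("side");s,R,p=pose();u,v=proj(d,[p[0],p[1],.115]);u=int(u);v=int(v)
print(p,s["force"])
a=w["img"][190:270,280:360,::-1]
b=d["img"][max(v-70,0):v+30,u-50:u+50,::-1]
q=lambda i:cv2.resize(i,(400,400),interpolation=cv2.INTER_CUBIC)
cv2.imwrite(f'pics/{sys.argv[1]}.png',np.hstack([q(a),q(b)]))
E
python3 duo.py d1
```

```text
clock: 17.27
position: [0.5482, -0.0804, 0.1982]
force: [0.1, 0.3, -0.4]
[ 0.54836641 -0.08045771  0.19833982] [-0.2607471  -0.3250547  -1.08587728]
```

View pics/d1.png

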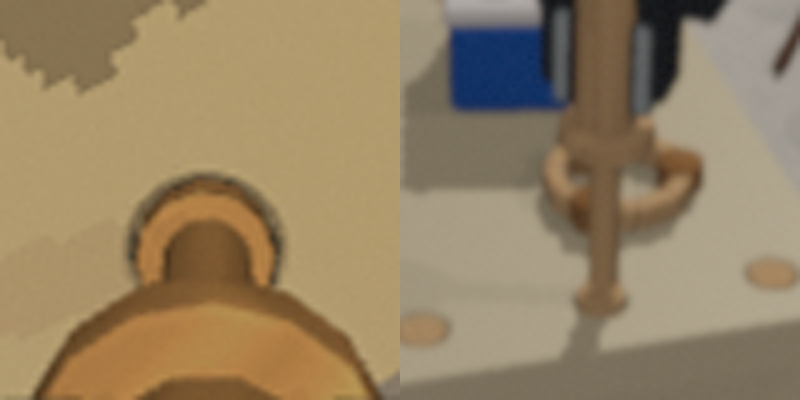

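```bash
python3 -m pendant '[[1,0,0,0],[0,0,0,0]]'|grep -E 'pos|force|clock'
```

```text
clock: 17.62
position: [0.5484, -0.0804, 0.1972]
force: [-0.3, -0.2, -1.3]
```

```bash
python3 -m pendant '[[0.5,0,0,0],[0,0,0,0]]'|grep -E 'pos|force|clock'
```

```text
clock: 17.88
position: [0.5484, -0.0804, 0.1968]
force: [0.3, 0.3, -1.1]
```

```bash
python3 -m pendant '[[0.3,0,0,0],[0,0,0,0]]'|grep -E 'pos|force|clock'
```

```text
clock: 18.12
position: [0.5485, -0.0804, 0.1965]
force: [0.1, 0.1, -0.4]
```

```bash
python3 -m pendant '[[0.3,0,0,0],[0,0,0,0]]'|grep -E 'pos|force|clock'
```

```text
clock: 18.38
position: [0.5485, -0.0804, 0.1962]
force: [1.1, -0.1, 0.1]
```

```bash
python3 -m pendant '[[0.3,0,0,0],[0,0,0,0]]'|grep -E 'pos|force|clock'
```

```text
clock: 18.62
position: [0.5485, -0.0804, 0.1959]
force: [0.4, -0.8, -0.1]
```

```bash
python3 -m pendant '[[0.3,0,0,0],[0,0,0,0]]'|grep -E 'pos|force|clock'
```

```text
clock: 18.88
position: [0.5484, -0.0804, 0.1956]
force: [0.2, 0.7, -0.3]
```

```bash
python3 -m pendant '[[0.3,0,0,0],[0,0,0,0]]'|grep -E 'pos|force|clock'
```

```text
clock: 19.12
position: [0.5484, -0.0804, 0.1953]
force: [-0.5, 0.3, -1.2]
```

```bash
python3 -m pendant '[[0.3,0,0,0],[0,0,0,0]]'|grep -E 'pos|force|clock'
```

```text
clock: 19.38
position: [0.5485, -0.0804, 0.195]
force: [1.0, 0.1, -1.3]
```

```bash
python3 -m pendant '[[0.2,0,0,0],[0,0,0,0]]'|grep -E 'pos|force|clock'
```

```text
clock: 19.62
position: [0.5484, -0.0804, 0.1948]
force: [-0.1, -0.4, -0.9]
```

```bash
python3 -m pendant '[[0.3,0,0,0],[0,0,0,0]]'|grep -E 'pos|force|clock'
```

```text
clock: 19.88
position: [0.5485, -0.0804, 0.1946]
force: [0.2, -0.3, 0.2]
```

```bash
python3 -m pendant '[[0.2,0,0,0],[0,0,0,0]]'|grep -E 'pos|force|clock'
```

```text
clock: 20.12
position: [0.5486, -0.0804, 0.1945]
force: [-0.9, 0.6, 4.5]
```

```bash
python3 -m pendant '[[0.2,0,0,0],[0,0,0,0]]'|grep -E 'pos|force|clock'
```

```text
clock: 20.38
position: [0.5487, -0.0805, 0.1945]
force: [-1.4, 0.2, 9.4]
```

```bash
python3 -m pendant '[[-4,0,0,0],[-3,17,-12,0],[0,24,-17,0],[0,14,-9,0],[2,2,-2,0],[2,0,0,0],[1,0,0,0],[0,0,0,0]]'|grep -E 'pos|force|clock'; python3 - <<'E'
from h import *
delta([.6178,-.0716,.192])
E
python3 duo.py d2
```

```text
clock: 21.38
position: [0.6172, -0.0719, 0.1962]
force: [0.4, -0.8, 0.2]
clock 21.375 p [ 0.6172 -0.0719  0.1962] yazi -28.0 F [ 0.4  -0.75  0.17] grip 0.0215
q [-0.35  0.62  0.56  1.67 -0.39  0.97 -0.13] shift [ 4.2  0.4 -0.5]
tilt [1.e+00 2.e-04 0.e+00]
[ 0.61742364 -0.07187683  0.19627413] [-0.17293697  0.38048106 -0.610358  ]
```

View pics/d2.png

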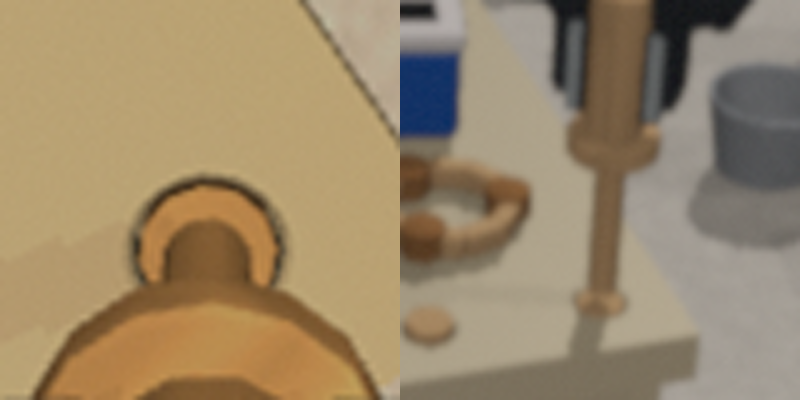

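```bash
python3 -m pendant '[[2,0,0,0],[2,0,0,0],[0.8,0,0,0],[0,0,0,0]]'|grep -E 'pos|force|clock'
```

```text
clock: 21.98
position: [0.6175, -0.0719, 0.1912]
force: [0.1, 0.1, -0.2]
```

```bash
python3 -m pendant '[[0.3,0,0,0],[0,0,0,0]]'|grep -E 'pos|force|clock'
```

```text
clock: 22.22
position: [0.6176, -0.0718, 0.191]
force: [0.3, 0.6, -1.7]
```

```bash
python3 -m pendant '[[0.3,0,0,0],[0,0,0,0]]'|grep -E 'pos|force|clock'
```

```text
clock: 22.48
position: [0.6175, -0.0718, 0.1907]
force: [-0.4, -0.1, 0.2]
```

```bash
python3 -m pendant '[[0.2,0,0,0],[0,0,0,0]]'|grep -E 'pos|force|clock'
```

```text
clock: 22.72
position: [0.6176, -0.0719, 0.1906]
force: [0.5, 0.1, 0.6]
```

```bash
python3 -m pendant '[[0.2,0,0,0],[0,0,0,0]]'|grep -E 'pos|force|clock'
```

```text
clock: 22.98
position: [0.6177, -0.0719, 0.1905]
force: [-1.4, -0.0, 4.3]
```

```bash
python3 -m pendant '[[0.1,0,0,0],[0,0,0,0]]'|grep -E 'pos|force|clock'
```

```text
clock: 23.22
position: [0.6177, -0.0719, 0.1905]
force: [-0.7, 0.6, 6.4]
```

```bash
python3 -m pendant '[[-5,0,0,0],[-4,-17,12,0],[0,-24,17,0],[0,-14,9,0],[0,-2.6,2,0],[1,0,0,0],[1,0,0,0],[0,0,0,0]]'|grep -E 'pos|force|clock'; python3 - <<'E'
from h import *
delta([.5483,-.0804,.195])
E
```

```text
clock: 24.22
position: [0.5482, -0.0801, 0.1969]
force: [-0.1, -0.3, -0.5]
clock 24.225 p [ 0.5482 -0.0801  0.1969] yazi -27.98 F [-0.08 -0.33 -0.51] grip 0.0219
q [-0.38  0.52  0.58  1.85 -0.36  0.89 -0.11] shift [1.9 0.2 0.2]
tilt [ 1.e+00  2.e-04 -3.e-04]
```

Now press, in small steps.

```bash
python3 -m pendant '[[1,0.2,0.2,0],[1,0,0,0],[0.4,0,0,0],[0,0,0,0]]'|grep -E 'pos|force|clock'
```

```text
clock: 24.72
position: [0.548, -0.0804, 0.1948]
force: [0.5, 0.1, -0.9]
```

```bash
python3 -m pendant '[[0.3,0,0,0],[0,0,0,0]]'|grep -E 'pos|force|clock'
```

```text
clock: 24.98
position: [0.548, -0.0804, 0.1946]
force: [-0.7, 0.1, -0.1]
```

```bash
python3 -m pendant '[[0.3,0,0,0],[0,0,0,0]]'|grep -E 'pos|force|clock'
```

```text
clock: 25.22
position: [0.5482, -0.0805, 0.1945]
force: [-0.9, 0.1, 5.2]
```

```bash
python3 -m pendant '[[0.3,0,0,0],[0,0,0,0]]'|grep -E 'pos|force|clock'
```

```text
clock: 25.48
position: [0.5483, -0.0805, 0.1945]
force: [-2.2, 0.9, 9.9]
```

```bash
python3 -m pendant '[[0.4,0,0,0],[0,0,0,0]]'|grep -E 'pos|force|clock'
```

```text
clock: 25.72
position: [0.5484, -0.0805, 0.1943]
force: [-2.7, 0.6, 14.7]
```

```bash
python3 -m pendant '[[0.3,0,0,0],[0,0,0,0]]'|grep -E 'pos|force|clock'
```

```text
clock: 25.98
position: [0.5484, -0.0805, 0.1941]
force: [-2.8, 0.1, 15.9]
```

```bash
python3 -m pendant '[[0.3,0,0,0],[0,0,0,0]]'|grep -E 'pos|force|clock'
```

```text
clock: 26.22
position: [0.5484, -0.0805, 0.1938]
force: [-3.0, 1.6, 15.8]
```

```bash
python3 -m pendant '[[0.25,0,0,0],[0.25,0,0,0],[0.25,0,0,0],[0.25,0,0,0],[0,0,0,0]]'|grep -E 'pos|force|clock'
```

```text
clock: 26.85
position: [0.5484, -0.0805, 0.1928]
force: [-2.3, 1.0, 15.3]
```

```bash
python3 -m pendant '[[0.25,0,0,0],[0.25,0,0,0],[0.25,0,0,0],[0.25,0,0,0],[0,0,0,0]]'|grep -E 'pos|force|clock'
```

```text
clock: 27.48
position: [0.5484, -0.0805, 0.1918]
force: [-2.8, 1.3, 15.8]
```

```bash
python3 -m pendant '[[0.25,0,0,0],[0.25,0,0,0],[0,0,0,0]]'|grep -E 'pos|force|clock'
```

```text
clock: 27.85
position: [0.5484, -0.0805, 0.1913]
force: [-2.9, 0.1, 16.3]
```

```bash
python3 -m pendant '[[0.25,0,0,0],[0.25,0,0,0],[0.2,0,0,0],[0,0,0,0]]'|grep -E 'pos|force|clock'
```

```text
clock: 28.35
position: [0.5484, -0.0805, 0.1906]
force: [-3.1, 1.9, 16.0]
```

```bash
python3 -m pendant '[[0.2,0,0,0],[0,0,0,0]]'|grep -E 'pos|force|clock'; python3 -m pendant '[[-0.6,0,0,0],[0,0,0,0]]'|grep -E 'pos|force|clock'
```

```text
clock: 28.6
position: [0.5484, -0.0805, 0.1904]
force: [-1.8, 0.3, 15.3]
clock: 28.85
position: [0.5482, -0.0805, 0.1905]
force: [-1.6, -0.2, 6.8]
```

```bash
python3 -m pendant '[[-4,0,0,0],[-2,17,-12,0],[0,24,-17,0],[0,14,-9,0],[2,2.3,-2,0],[2,0,0,0],[0.8,0,0,0],[0,0,0,0]]'|grep -E 'pos|force|clock'
```

```text
clock: 29.85
position: [0.617, -0.072, 0.1914]
force: [0.5, -0.4, -0.5]
```

```bash
python3 duo.py d3; python3 - <<'E'
from h import *
delta([.6177,-.0719,.1912])
E
```

```text
[ 0.6171962  -0.07201427  0.19145265] [-1.20836345 -0.23889446 -0.52621699]
clock 29.95 p [ 0.6172 -0.072   0.1915] yazi -28.0 F [-1.21 -0.24 -0.53] grip 0.0218
q [-0.34  0.63  0.56  1.67 -0.39  0.96 -0.13] shift [ 0.3  0.4 -0.3]
tilt [ 1.e+00 -0.e+00  1.e-04]
```

View pics/d3.png

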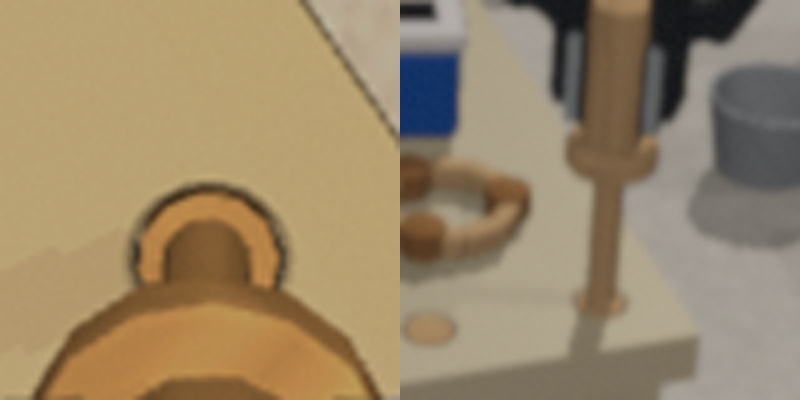

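```bash
python3 -m pendant '[[0.6,0.3,0,0],[0,0,0,0]]'|grep -E 'pos|force|clock'
```

```text
clock: 30.2
position: [0.6176, -0.0721, 0.1907]
force: [-1.1, 0.6, -0.7]
```

```bash
python3 -m pendant '[[0.3,0,0,0],[0,0,0,0]]'|grep -E 'pos|force|clock'
```

```text
clock: 30.45
position: [0.6177, -0.0722, 0.1905]
force: [-1.3, 0.0, 2.5]
```

```bash
python3 -m pendant '[[0.2,0,0,0],[0,0,0,0]]'|grep -E 'pos|force|clock'
```

```text
clock: 30.7
position: [0.6178, -0.0722, 0.1905]
force: [-1.5, 0.0, 6.6]
```

```bash
python3 -m pendant '[[-4,0,0,0],[-2,-17,12,0],[0,-27,18,0],[0,-27,19,0],[0,-27,19,0],[0,-15,10,0],[2,-2,2,0],[2,0,0,0],[0.8,0,0,0],[0,0,0,0]]'|grep -E 'pos|force|clock'; python3 - <<'E'
from h import *
delta([.4787,-.0887,.1908])
E
```

```text
clock: 31.95
position: [0.4788, -0.0888, 0.1912]
force: [0.6, 0.7, -1.0]
clock 31.95 p [ 0.4788 -0.0888  0.1912] yazi -27.99 F [ 0.65  0.73 -1.03] grip 0.0216
q [-0.4   0.42  0.61  2.02 -0.33  0.8  -0.09] shift [ 0.4 -0.2 -0. ]
tilt [ 1.e+00  1.e-04 -4.e-04]
```

```bash
python3 -m pendant '[[0.6,0,0,0],[0,0,0,0]]'|grep -E 'pos|force|clock'
```

```text
clock: 32.2
position: [0.4786, -0.0888, 0.1908]
force: [0.3, -0.3, -0.2]
```

```bash
python3 -m pendant '[[0.2,0,0,0],[0,0,0,0]]'|grep -E 'pos|force|clock'
```

```text
clock: 32.45
position: [0.4785, -0.0888, 0.1906]
force: [0.6, 0.4, -0.2]
```

```bash
python3 -m pendant '[[0.2,0,0,0],[0,0,0,0]]'|grep -E 'pos|force|clock'
```

```text
clock: 32.7
position: [0.4786, -0.0888, 0.1904]
force: [-0.5, -0.1, -0.8]
```

```bash
python3 -m pendant '[[0.2,0,0,0],[0,0,0,0]]'|grep -E 'pos|force|clock'
```

```text
clock: 32.95
position: [0.4786, -0.0888, 0.1902]
force: [0.5, 0.1, -1.3]
```

```bash
python3 -m pendant '[[0.2,0,0,0],[0,0,0,0]]'|grep -E 'pos|force|clock'
```

```text
clock: 33.2
position: [0.4786, -0.0888, 0.1901]
force: [-0.9, -0.5, 2.5]
```

```bash
python3 -m pendant '[[0.1,0,0,0],[0,0,0,0]]'|grep -E 'pos|force|clock'
```

```text
clock: 33.45
position: [0.4786, -0.0888, 0.1901]
force: [-1.1, -0.7, 6.3]
```

```bash
python3 -m pendant '[[-10,0,0,0],[-20,0,0,0],[-7,16,32,0],[0,20,40,0],[0,18,40,0],[0,14,28,0],[0,7,15,0],[0,2.1,4.7,0],[0,0,0,0]]'|grep -E 'pos|force|clock'; python3 - <<'E'
from h import *
delta([.4717,-.266,.1076])
E
```

```text
clock: 34.58
position: [0.4718, -0.2652, 0.2269]
force: [-0.3, 0.7, -0.2]
clock 34.575 p [ 0.4718 -0.2652  0.2269] yazi -27.96 F [-0.29  0.74 -0.15] grip 0.0221
q [-0.06  0.46  0.63  1.85 -0.33  0.94  0.24] shift [119.3   0.3   0.8]
tilt [1.e+00 3.e-04 3.e-04]
```

```bash
python3 -m pendant '[[15,0.2,0.8,0],[20,0,0,0],[12,0,0,0],[2,0,0,0],[0,0,0,0]]'|grep -E 'pos|force|clock';python3 - <<'E'
from h import *
w=grab_frame("wrist");d=grab_frame("side");delta([.4717,-.266,.1076])
q=lambda i:cv2.resize(i,(400,400),interpolation=cv2.INTER_CUBIC)
cv2.imwrite('pics/r1.png',np.hstack([q(w["img"][190:270,280:360,::-1]),q(d["img"][340:440,220:320,::-1])]))
E
```

```text
clock: 35.2
position: [0.4716, -0.2668, 0.1781]
force: [-0.3, 0.7, -0.0]
clock 35.3 p [ 0.4717 -0.2669  0.1784] yazi -27.99 F [ 1.1  -0.4   0.25] grip 0.0216
q [-0.02  0.53  0.59  1.9  -0.39  0.83  0.29] shift [70.8 -0.5 -0.7]
tilt [ 1.e+00 -8.e-04  1.e-04]
```

View pics/r1.png

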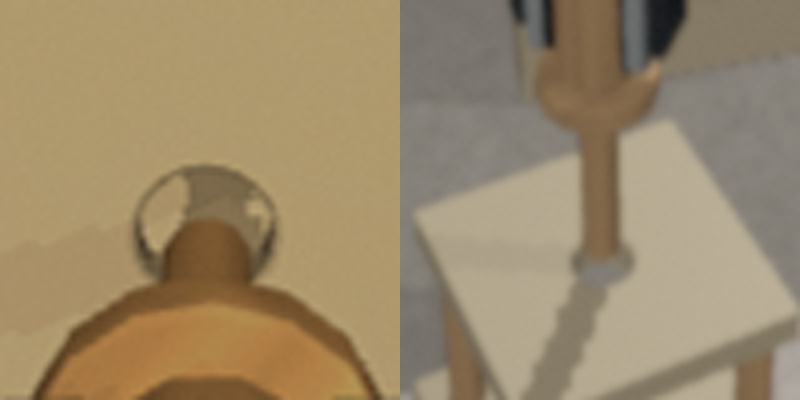

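```bash
python3 -m pendant '[[0,0,-1.6,0],[3,0,0,0],[3,0,0,0],[0,0,0,0]]'|grep -E 'pos|force|clock';python3 - <<'E'
from h import *
w=grab_frame("wrist");d=grab_frame("side");delta([.4717,-.266,.1076])
q=lambda i:cv2.resize(i,(400,400),interpolation=cv2.INTER_CUBIC)
cv2.imwrite('pics/r2.png',np.hstack([q(w["img"][190:270,280:360,::-1]),q(d["img"][340:440,220:320,::-1])]))
E
```

```text
clock: 35.8
position: [0.4721, -0.2653, 0.1716]
force: [-0.5, 0.2, -1.2]
clock 35.9 p [ 0.4722 -0.2654  0.1719] yazi -27.99 F [-0.78 -0.97 -1.19] grip 0.0219
q [-0.01  0.54  0.58  1.9  -0.39  0.82  0.29] shift [64.3 -0.1  0.8]
tilt [ 1.e+00  1.e-04 -1.e-04]
```

View pics/r2.png

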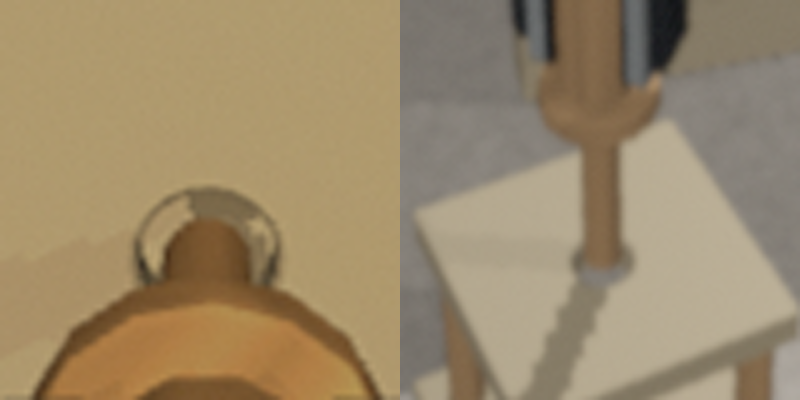

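```bash
python3 -m pendant '[[3,0,-0.6,0],[3,0,0,0],[5,0,0,0],[5,0,0,0],[0,0,0,0]]'|grep -E 'pos|force|clock'
```

```text
clock: 36.52
position: [0.4723, -0.2648, 0.1555]
force: [-1.1, 1.0, -0.4]
```

```bash
python3 -m pendant '[[8,0,0,0],[10,0,0,0],[10,0,0,0],[8,0,0,0],[4,0,0,0],[0,0,0,0]]'|grep -E 'pos|force|clock'
```

```text
clock: 37.28
position: [0.4724, -0.2649, 0.1157]
force: [-0.0, 0.2, -0.8]
```

```bash
python3 -m pendant '[[3,0,0,0],[2.5,0,0,0],[0.7,0,0,0],[0,0,0,0]]'|grep -E 'pos|force|clock'
```

```text
clock: 37.78
position: [0.4725, -0.2649, 0.1097]
force: [0.8, -0.2, -0.7]
```

```bash
python3 -m pendant '[[0.5,0,0,0],[0,0,0,0]]'|grep -E 'pos|force|clock'
```

```text
clock: 38.02
position: [0.4725, -0.2649, 0.1092]
force: [-0.3, 0.5, -1.0]
```

```bash
python3 -m pendant '[[0.4,0,0,0],[0,0,0,0]]'|grep -E 'pos|force|clock'
```

```text
clock: 38.28
position: [0.4725, -0.2649, 0.1088]
force: [-1.1, -0.1, -1.0]
```

```bash
python3 -m pendant '[[0.5,0,0,0],[0,0,0,0]]'|grep -E 'pos|force|clock'
```

```text
clock: 38.52
position: [0.4725, -0.2648, 0.1083]
force: [0.1, 0.4, 0.9]
```

```bash
python3 -m pendant '[[0.3,0,0,0],[0,0,0,0]]'|grep -E 'pos|force|clock'
```

```text
clock: 38.78
position: [0.4725, -0.2648, 0.108]
force: [-0.0, 0.7, -0.6]
```

```bash
python3 -m pendant '[[0.2,0,0,0],[0,0,0,0]]'|grep -E 'pos|force|clock'
```

```text
clock: 39.02
position: [0.4725, -0.2648, 0.1078]
force: [0.6, 0.2, -1.0]
```

```bash
python3 -m pendant '[[0.3,0,0,0],[0,0,0,0]]'|grep -E 'pos|force|clock'
```

```text
clock: 39.28
position: [0.4725, -0.2649, 0.1078]
force: [-2.9, 1.5, 8.3]
```

```bash
python3 -m pendant '[[0.3,0,0,0],[0,0,0,0]]'|grep -E 'pos|force|clock'
```

```text
clock: 39.52
position: [0.4725, -0.2649, 0.1078]
force: [-3.1, 2.0, 13.5]
```

```bash
python3 -m pendant '[[0.2,0,0,0],[0,0,0,0]]'|grep -E 'pos|force|clock'; python3 - <<'E'
from h import *
w=grab_frame("wrist");d=grab_frame("side");delta([.4717,-.266,.1076])
q=lambda i:cv2.resize(i,(400,400),interpolation=cv2.INTER_CUBIC)
cv2.imwrite('pics/r3.png',np.hstack([q(w["img"][190:350,240:400,::-1]),q(d["img"][340:440,220:320,::-1])]))
E
```

```text
clock: 39.78
position: [0.4725, -0.2649, 0.1078]
force: [-3.6, 4.0, 17.5]
clock 39.875 p [ 0.4726 -0.2649  0.1078] yazi -28.0 F [-4.65  2.97 18.92] grip 0.0216
q [ 0.04  0.63  0.51  1.94 -0.47  0.69  0.35] shift [ 0.2 -0.2  1.4]
tilt [ 1.e+00 -4.e-04  6.e-04]
```

View pics/r3.png

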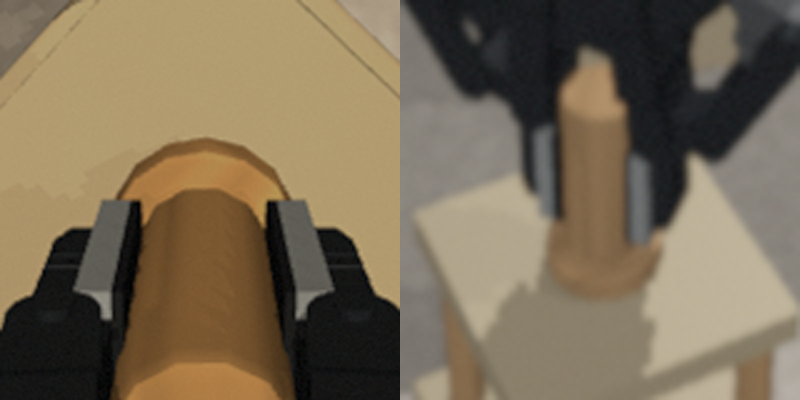

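```bash
python3 -m pendant '[[-0.8,0,0,0],[0,0,0,0]]'|grep -E 'pos|force|clock'; python3 -m pendant '[[0,0,0,0],[0,0,0,0],[0,0,0,0],[0,0,0,0],[0,0,0,0],[0,0,0,0]]' 1|grep -E 'pos|force|clock|grip'
```

```text
clock: 40.12
position: [0.4725, -0.2649, 0.1078]
force: [-0.2, -0.7, 3.9]
clock: 40.88
position: [0.4725, -0.2649, 0.1078]
force: [-0.2, 0.7, 0.3]
grip_width: 0.0855
```

```bash
python3 -m pendant '[[-5,0,0,0],[-15,0,0,0],[-30,0,0,0],[-40,0,0,0],[-40,0,0,0],[-30,0,0,0],[0,0,-30,0],[0,0,0,0]]'|grep -E 'pos|force|clock|grip'; python3 - <<'E'
from h import *
f={}
for n in("scene","side","wrist"):
    f[n]=grab_frame(n); cv2.imwrite(f'pics/e_{n}.png',f[n]["img"][:,:,::-1])
q=lambda i:cv2.resize(np.ascontiguousarray(i[:,:,::-1]),(400,400),interpolation=cv2.INTER_CUBIC)
cv2.imwrite('pics/e.png',np.hstack([q(f["wrist"]["img"][100:300,200:400]),q(f["side"]["img"][190:440,190:440])]))
E
```

```text
clock: 41.88
position: [0.4875, -0.2366, 0.2688]
force: [-1.2, -0.3, 0.2]
grip_width: 0.0857
```

View pics/e.png

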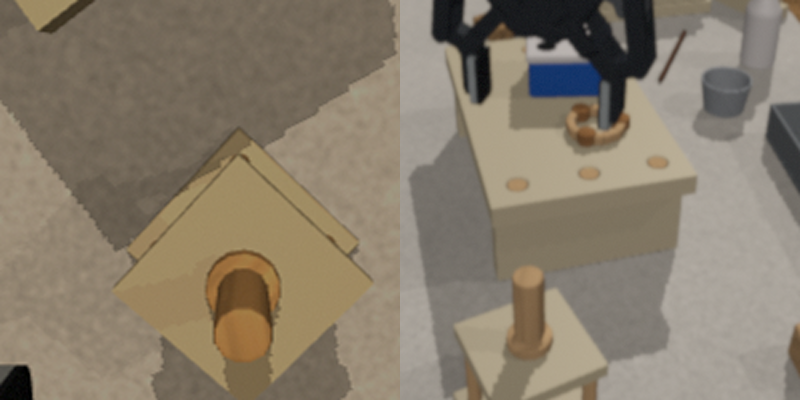

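View pics/e_scene.png

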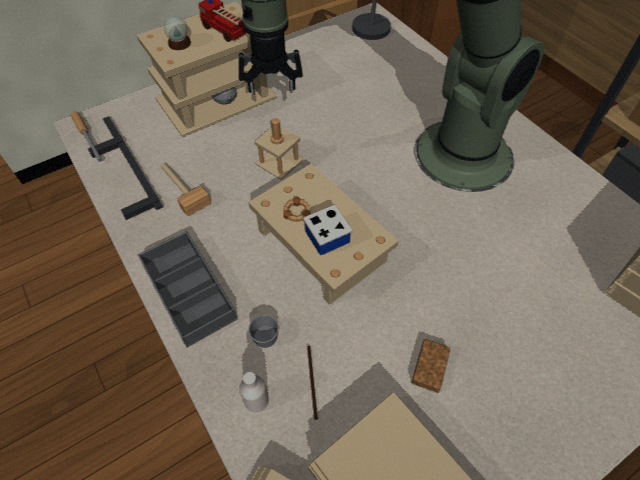

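```bash
python3 -c "
from workcell import job_done
print(job_done())"
```

```text
the job is handed in; nothing more can be done
None
```

The high plug was hole1 (middle, right end), about 4 mm proud. It is now pressed in level with its neighbour, but I sank the sound plug at hole0 by about 0.3–0.4 mm. The job was handed in after about 42 s.

- **Finding it:** I touched hole0, hole1 and hole2 with the tamper tip and stopped once hole1 stood out. The three left-end plugs were not touched; none of them looked proud in the pictures.
- **Pressing it:** hole1 went in at about 16 N. At about 7 N of touch the tool height read 0.1905 m on hole1. The hole2 readings, taken before and after the press, were also 0.1905 m, so the tamper had not slipped in the grip. The side view shows hole1 level.
- **The check that failed:** on the first touch of hole0 I took one step too many, and the force reached about 15 N, above the 10 N limit for a touch. Touched again later, hole0 read 0.1901 m against 0.1905 m at hole2. A plug cannot be drawn out, so this stayed as it is.
- **The tamper:** it is back in its rack, upright with the collar on the plate. I pressed it onto the plate with up to 19 N while seating it, and may have left it 1–2 mm off the hole's middle.
- **The rest:** the sorter, rattle and sander look unmoved in the last pictures, and the open gripper is clear of everything.

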